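# Refile a bead stock case in its sloped desk rack

## Robot

A 6-joint arm with a two-finger parallel gripper is mounted at the origin on a cart in front of the work surface, level with it; the furniture and walls round the work are solid. World frame = base frame: x ahead of the robot, y to its left, z up, the work surface at z = 0. Lengths are in m, angles in rad, forces in N, time in s.
With the tool pointing down it reaches from about 0.25 to 0.775 m from the base axis. Payload 4 kg.
Tool frame: the origin (TCP) lies on the centre line of the jaws, within the pads' length; the fingertips stand 14 mm ahead of it and the grasp point (between the pads) lies 5 mm behind it (robot.tcp_to_tips is the distance from the TCP to the fingertips, in m); z points along the fingers, y is the line along which they close (so a half turn about z gives the same grasp; the last joint's range is limited). The gripper opens to 94 mm and grips with 3 to 60 N. Pads are 16 mm wide; open, the fingers measure 119 mm over their backs; the gripper's body (75 mm by 177 mm) begins 78 mm behind the grasp point.
Start: joints at [-1.418, 0.087, 1.371, -0, 1.684, -0.103], TCP at [0.139, -0.532, 0.22] pointing down, gripper open.
Joint ranges: [-3.1, 3.1], [-0.76, 2.03], [0.27, 2.55], [-1.08, 4.22], [0.17, 2.65], [-2.57, 2.57]. Speed limits (rad/s): [2.79, 2.79, 3.14, 3.14, 3.14, 3.14].

## Interface

Orientations are given as [roll, pitch, yaw] about the fixed x, y, z axes, in that order (R = Rz(yaw) Ry(pitch) Rx(roll)).
In Python, from bench import robot gives the robot as it stands.
- The arm moves only by the tool carry_out, never from a script. Its argument "increments" is a list of rows, each a list of 3 entries, a list of its own where there are three numbers: the closure in counts, from 0 (fully open) to 255 (shut), then the shift along the tool's x, y, z in mm, then the turn about the tool's z in degrees. In form: [[fingers, [dx, dy, dz], twist], ...]. A call has 1 to 8 rows; each row shifts and turns the commanded pose from where the row before left it, along the tool's axes as they then stand; what a row does not reach is not made up. A row lasts 1/10 s, in which the tool goes at most 50 mm and 8.59 degrees, less where a joint would pass 70% of its speed; a pose out of reach is approached as far as the arm can. A call with a gripper value outside its range is refused whole. The fingers move at their own pace and stop on an object; the grip force is fixed at half the most. Time passes only in rows, so rows that do not move let the fingers close. It gives the time, the measured TCP pose, the force, the opening and the grip force at its end, in the units of the state.
- robot.get_obs(): the state, without advancing time (a new reading comes with each control period).
- robot.snapshot(name): name is "scene" or "top" or "wrist"; returns the picture (480x640x3 uint8, blue, green, red); there is no depth.
- robot.get_calibration(name): a dict with "vfov" (degrees; the focal length in pixels is half the picture's height over the tangent of half this angle, whatever the lens; pixels are square), "cx", "cy" (the principal point, pixels), "T" (4x4, takes a point from camera to world coordinates). Camera axes: x right, y down, z forward; pixel columns grow to the right and rows downward; lengths in m; the calibration is good to about 2 mm. The wrist camera is an equidistant fisheye: a pixel r from the principal point sees the ray r / f radians off the axis. A picture is of the moment at which its call begins: read the wrist's pose just before it. get_calibration takes no time and is no camera call; for the wrist camera it gives the pose at the moment of the call.
- robot.close_job(): hands the job in; it is judged then, once.
The state is a dict: "time": time; "joint_positions": joint angles; "qvel": joint speeds; "joint_torque": joint torques, N m; "tool_pos": TCP position; "ee_rot": TCP orientation; "wrist_force": force on the tool from outside, world axes, zero at the start; "wrist_torque": the same for the moment, N m; "width": finger opening in m; "finger_force": force on a finger pad.
Only numpy, scipy, OpenCV 4.12 (cv2) and the standard library are available. Lean on these libraries where they do the work, as an engineer would, in place of code of your own. Each camera call takes 0.05 s, during which the arm holds its last target. There are 200 camera calls.

## Task

The spare red-lidded bead case standing on the desk belongs in the sloped rack, right beside the red-lidded case that is already there. The row is closed up, so push it apart to open a place next to the red one, set the spare in fully home like the others, spine label facing the same way, then slide the follower plate back up until the six cases stand tight together. Do not ram the spare into the rack or cram the row against its end, and leave the mouse and stapler alone.

Things in the scene. Friction and masses are not known exactly. Their poses are not given: they have to be found in the camera images.
- rack: fixed rack, grey steel, 212 x 100 mm. Origin on the desk; x to its back, y to its left end, z up. Inside (94 mm deep, y -108 to +98 mm) the floor, 36 mm up at x = 0, drops 30 degrees towards the robot: cases stand square on it, near the lip, tops leaning to the robot, slide easily. Heights square to the floor: lip 40, back 90, left end 102, right 28 mm. Row starts at left
- follower (a joint): aluminium plate that closes the row's right end; slides along the row against a friction brake of about 2 N and stays where left. Reads 0 (five cases tight) to 0.036 m (end stop), growing to the right (rack -y); six cases tight read 0.028. Its face to the cases is at rack y = -0.042 - value
- follower_grip (a point): point on the follower's grey loop handle (40 mm front to back x 12 mm along the row x 26 mm high, as on the cases), 4 mm below its top, 16 mm right of the follower's face to the cases. Its frame leans with the rack: z square to the floor, x to the back up the slope, y along the row to the left
- case_spare: case to refile, upright on the desk: white, red lid, 90 mm deep (x) x 28 thick (y) x 110 high (z), 0.1 to 0.23 kg. Origin at the centre of its underside; its labelled spine faces -x, roughly to the robot. Mid-lid stands a red loop handle, 40 mm (x) x 12 (y) x 26 high, flat ended, to pinch over the 40 mm, also between tight neighbours
- case_spare_grip (a point): centre of the spare's loop handle in x and y, 132 mm above its underside (4 mm below the handle's top)
- case_spare_spine (a point): middle of the spare's labelled spine (its -x face), 60 mm above its underside
- case_red: case like case_spare (same size, handle, origin and axes), 0.15 kg, red lid and handle, standing in the rack, so its z leans 30 degrees towards the robot. The spare belongs directly beside this one, on either side; it stands second, third or fourth from the left
- case_blue: case like case_spare (same size, handle, origin and axes), 0.15 kg, blue lid and handle, standing in the rack, so its z leans 30 degrees towards the robot. Always at the left end
- case_green: case like case_spare (same size, handle, origin and axes), 0.15 kg, green lid and handle, standing in the rack, so its z leans 30 degrees towards the robot. Second, third or fourth from the left
- case_yellow: case like case_spare (same size, handle, origin and axes), 0.15 kg, yellow lid and handle, standing in the rack, so its z leans 30 degrees towards the robot. Second, third or fourth from the left
- case_black: case like case_spare (same size, handle, origin and axes), 0.15 kg, black lid and handle, standing in the rack, so its z leans 30 degrees towards the robot. Always last on the right, next to the follower
- mouse: white computer mouse, 60 x 106 x 38 mm, a bystander on the left
- stapler: red and black stapler, 34 x 118 x 47 mm, a bystander on the right

How it is judged:
On the way, in this order (a step that is already met when the one before it is completed fails the run):
1. the row is pushed apart: the follower has given way to the width of a case (value of joint follower above 0.0275 m), for 0.1 s.
2. the spare stands beside the red case, fully home (distance between case_spare and case_red below 0.04 m and z of case_spare in the frame of rack between 0.03 and 0.042 m and x of case_spare in the frame of rack between -0.007 and 0.007 m and angle between the z axis of case_spare and the z axis of follower_grip, either way round below 0.08 rad), for 0.2 s.
At the end, for the whole second after the job is handed in: Spare directly beside the red case (centres under 33 mm apart), spine to the front; all six cases home on the floor (within 6 mm in height, 7 mm in depth) and square (0.08 rad); follower closed up (under 0.0315 m, 3.5 mm of play in all); all at rest (distance between case_spare and case_red below 0.033 m and value of joint follower below 0.0315 m and angle between the x axis of case_spare and the x axis of case_red, either way round below 0.12 rad and x of case_spare_spine in the frame of case_red below 0 m and z of case_blue in the frame of rack between 0.03 and 0.042 m and x of case_blue in the frame of rack between -0.007 and 0.007 m and angle between the z axis of each of case_blue, case_red, case_green, case_yellow, case_black, case_spare and the z axis of follower_grip, either way round below 0.08 rad and z of case_red in the frame of rack between 0.03 and 0.042 m and x of case_red in the frame of rack between -0.007 and 0.007 m and z of case_green in the frame of rack between 0.03 and 0.042 m and x of case_green in the frame of rack between -0.007 and 0.007 m and z of case_yellow in the frame of rack between 0.03 and 0.042 m and x of case_yellow in the frame of rack between -0.007 and 0.007 m and z of case_black in the frame of rack between 0.03 and 0.042 m and x of case_black in the frame of rack between -0.007 and 0.007 m and z of case_spare in the frame of rack between 0.03 and 0.042 m and x of case_spare in the frame of rack between -0.007 and 0.007 m and linear speed of each of case_blue, case_red, case_green, case_yellow, case_black, case_spare below 0.02 m/s); the robot touches nothing.
It fails at once if the row is crammed against the rack's left end with more than 60 N (contact force between case_blue and rack above 60 N).
It fails at once if the spare is rammed into the rack with more than 90 N (contact force between case_spare and rack above 90 N).
It fails at once if a bystander (mouse) is knocked more than 25 mm away (distance of mouse from where it was at the start of the episode above 0.025 m).
It fails at once if a bystander (stapler) is knocked more than 25 mm away (distance of stapler from where it was at the start of the episode above 0.025 m).
It also fails if it takes over 51 s, if anything falls off the work surface, if the arm or the gripper's body presses on something with over 40 N, if the wrist force passes 120 N, or if a joint passes its speed limit or range.

## Working session

There is one attempt and no reset: what is moved stays moved. The work goes in short steps, Python scripts to look and compute and a tool call to move; the robot and the scene stay as the last step left them, time stands still between calls to the robot, and variables do not carry over. Pictures are saved under pics/ and viewed, at most 10 in all, crops included, and the job is handed in when it is done.

Besides the shell and the picture viewer there is one more tool, called after ">>>" as name(argument=value, ...) on one line, values as JSON. carry_out: Moves the arm, as the interface text tells. Its arguments: {"type":"object","properties":{"increments":{"type":"array","items":{"type":"array"}}},"required":["increments"]}

```bash
mkdir -p pics
cat > h.py <<'E'
import numpy as np, cv2
from scipy.spatial.transform import Rotation as R
from bench import robot
def cal(n):
    c=robot.get_calibration(n); c['f']=240/np.tan(np.radians(c['vfov']/2)); c['T']=np.array(c['T']); return c
def ray(c,u,v,fish=False):
    a=np.array([u-c['cx'],v-c['cy']])/c['f']
    if fish:
        r=np.hypot(*a); d=np.array([*(a/r*np.sin(r)),np.cos(r)]) if r>0 else np.array([0,0,1.])
    else: d=np.array([*a,1.])
    return c['T'][:3,3], c['T'][:3,:3]@(d/np.linalg.norm(d))
def onz(c,u,v,z,fish=False):
    o,d=ray(c,u,v,fish); return o+d*(z-o[2])/d[2]
def proj(c,p):
    q=c['T'][:3,:3].T@(np.array(p)-c['T'][:3,3]); return q[:2]/q[2]*c['f']+[c['cx'],c['cy']]
E
python3 - <<'E'
from h import *
for n in ['scene','top']:
    cv2.imwrite(f'pics/{n}0.png',robot.snapshot(n)); c=cal(n); print(n,c['f'],c['cx'],c['cy'],c['T'].round(3).tolist())
o=robot.get_obs(); print(o)
E
```

```text
scene 562.3940472924223 313.3530032605219 241.7185243718569 [[0.04, -0.658, 0.752, -0.71], [-0.999, -0.016, 0.039, -0.172], [-0.013, -0.753, -0.658, 1.173], [0.0, 0.0, 0.0, 1.0]]
top 534.5553298822151 326.0189046647905 247.57030836287456 [[-0.008, -0.993, 0.118, 0.336], [-1.0, 0.008, 0.001, -0.089], [-0.002, -0.118, -0.993, 1.436], [0.0, 0.0, 0.0, 1.0]]
{'time': 0.1, 'joint_positions': array([-1.41814853e+00,  8.78570554e-02,  1.37209586e+00,  3.00596255e-06,
        1.68360581e+00, -1.03091194e-01]), 'qvel': array([-0.00026011, -0.00118355, -0.00405979,  0.00102355,  0.00027824,
       -0.00231102]), 'joint_torque': array([ 2.46904041e-03, -3.41252053e+01, -3.03299689e+01,  7.20861135e-02,
        3.04131838e-02, -9.79441893e-05]), 'tool_pos': array([ 0.13905756, -0.53164465,  0.21843803]), 'ee_rot': array([-3.13963733e+00, -2.05296876e-04,  2.55739128e-01]), 'wrist_force': array([-0.54969466,  0.24380496,  0.15284971]), 'wrist_torque': array([ 0.07163258,  0.00461057, -0.02534712]), 'finger_force': 0.0, 'width': 0.09382878776019524}
```

View pics/scene0.png

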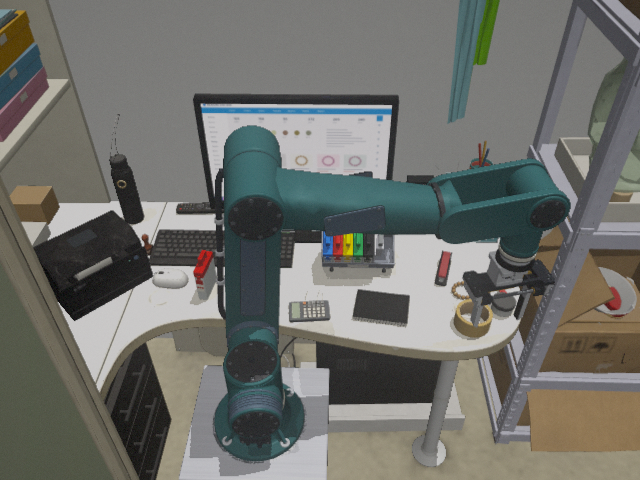

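View pics/top0.png

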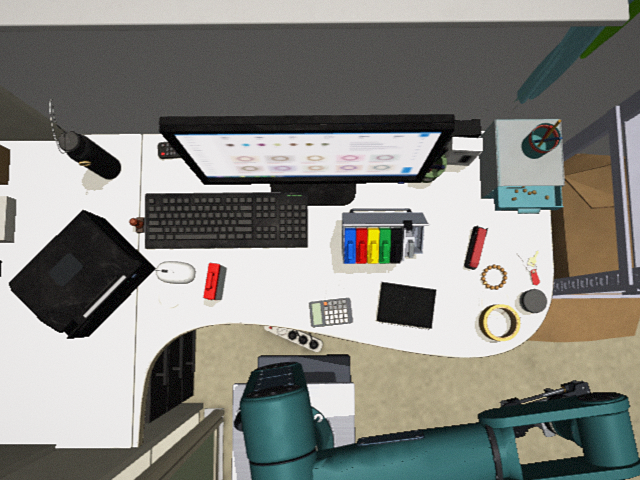

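The rack (top view about (385,237)) holds blue, red, yellow, green, black from the left. The spare stands at about (213,282) in the top view. Next I'll zoom in.

Run:
```python
from h import *
t=cv2.imread('pics/top0.png'); s=cv2.imread('pics/scene0.png')
a=cv2.resize(t[205:275,335:435],(800,560),interpolation=cv2.INTER_CUBIC)[:, :560]
a=cv2.resize(t[205:270,335:435],(500,325),interpolation=cv2.INTER_CUBIC)
b=cv2.resize(t[255:310,190:235],(266,325),interpolation=cv2.INTER_CUBIC)
c=cv2.resize(s[220:275,315:400],(425,275),interpolation=cv2.INTER_CUBIC)
d=cv2.resize(s[240:300,180:230],(229,275),interpolation=cv2.INTER_CUBIC)
im=np.zeros((600,766,3),np.uint8); im[:325,:500]=a; im[:325,500:]=b; im[325:,:425]=c; im[325:,430:659]=d
cv2.imwrite('pics/crop.png',im)
ct=cal('top'); cs=cal('scene')
hsv=cv2.cvtColor(t,cv2.COLOR_BGR2HSV)
def blobs(img,lo,hi,box):
    h=cv2.cvtColor(img,cv2.COLOR_BGR2HSV); m=cv2.inRange(h,lo,hi)
    if lo[0]==0: m|=cv2.inRange(h,(172,lo[1],lo[2]),(180,255,255))
    k=np.zeros_like(m); x0,y0,x1,y1=box; k[y0:y1,x0:x1]=m[y0:y1,x0:x1]
    cs_,_=cv2.findContours(k,cv2.RETR_EXTERNAL,cv2.CHAIN_APPROX_NONE)
    q=max(cs_,key=cv2.contourArea); return q, cv2.minAreaRect(q), cv2.boundingRect(q)
for n,lo,hi,box in [('spare',(0,120,60),(8,255,255),(190,255,235,310)),('blue',(100,120,60),(125,255,255),(335,215,435,275)),('red',(0,120,60),(8,255,255),(335,215,435,275)),('yel',(22,120,60),(35,255,255),(335,215,435,275)),('grn',(50,100,50),(80,255,255),(335,215,435,275))]:
    q,r,b=blobs(t,lo,hi,box); print(n,np.round(r[0],1),np.round(r[1],1),round(r[2],1),b,onz(ct,*r[0],.13).round(4))
```

```text
spare [211.5 281.1] [11.7 36.5] 9.1 (204, 263, 16, 37) [0.4107 0.1924 0.13  ]
blue [349.5 245.5] [35. 11.] 90.0 (344, 228, 12, 36) [ 0.4953 -0.1458  0.13  ]
red [361.  245.5] [35. 10.] 90.0 (356, 228, 11, 36) [ 0.4951 -0.1741  0.13  ]
yel [372.9 245.5] [11.6 35.4] 2.5 (367, 228, 13, 36) [ 0.4948 -0.2034  0.13  ]
grn [384.5 245.5] [35. 11.] 90.0 (379, 228, 12, 36) [ 0.4946 -0.2319  0.13  ]
```

View pics/crop.png

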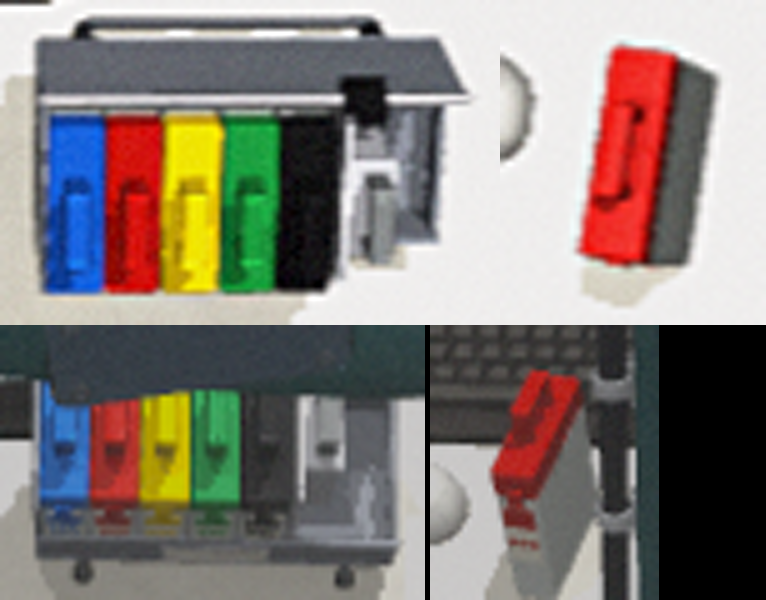

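The crop shows red second from the left, with yellow on its right. The follower is at the right end of the row, and the spare stands yawed about -9° with its spine toward the robot. Next I'll compute the poses.

Run:
```python
from h import *
ct=cal('top'); cs=cal('scene')
print('spare lid c',onz(ct,211.5,281.1,.112))
print('ends', onz(ct,214.4,263,.112), onz(ct,208.6,299.2,.112))
for u in (349.5,361,372.9,384.5):
    f=onz(ct,u,228,.1538); n=onz(ct,u,264,.1088); m=onz(ct,u,245.5,.131)
    print(u,'X0 far',f[0]+.016,'near',n[0]+.094,'y',f[1].round(4),m[1].round(4),n[1].round(4))
# scene: front lip line pixels & case lid near edges in scene crop: crop->px
for u,v in [(70,500),(115,500),(165,500),(217,500)]:
    p=(315+u/5,220+(v-325)/5); n=onz(cs,*p,.1088); print('scene near lid',n.round(4),'X0',n[0]+.094)
p=onz(cs,180+(512-430)*50/229,240+(480-325)*60/275,.11);print('spare near lid edge scene',p)
```

```text
spare lid c [0.41164016 0.19627568 0.112     ]
ends [0.45656335 0.18982523 0.112     ] [0.36707273 0.20267505 0.112     ]
349.5 X0 far 0.5511762836170778 near 0.5455085076780819 y -0.1453 -0.1457 -0.1461
361 X0 far 0.5509370655359664 near 0.5452663885220638 y -0.1732 -0.174 -0.1747
372.9 X0 far 0.5506895465813786 near 0.5450158676661999 y -0.2021 -0.2033 -0.2043
384.5 X0 far 0.5504482869378198 near 0.5447716818784456 y -0.2302 -0.2318 -0.2332
scene near lid [ 0.4496 -0.1554  0.1088] X0 0.5436499209834783
scene near lid [ 0.4503 -0.1805  0.1088] X0 0.5442827303532222
scene near lid [ 0.451  -0.2085  0.1088] X0 0.5449853805838473
scene near lid [ 0.4517 -0.2375  0.1088] X0 0.5457156111105584
spare near lid edge scene [0.36415011 0.19757658 0.11      ]
```

>>> carry_out(increments=[[0,[0,0,-20],7.3],[0,[0,0,-20],7.35],[0,[34.5,-32.8,0],0],[0,[34.5,-32.8,0],0],[0,[34.5,-32.8,0],0],[0,[34.5,-32.8,0],0],[0,[34.5,-32.8,0],0],[0,[34.5,-32.8,0],0]])

```text
time: 0.9
tool_pos: [0.347, -0.3336, 0.2591]
ee_rot: [-3.141, 0.0, -0.0]
wrist_force: [0.1, -1.1, 0.7]
width: 0.0938
finger_force: 0.0
```

>>> carry_out(increments=[[100,[34.5,-32.8,0],0],[150,[34.5,-32.8,0],0],[205,[34.5,-32.8,0],0],[205,[34.5,-32.8,0],0],[205,[0,0,0],0],[205,[0,0,0],0]])

```text
time: 1.5
tool_pos: [0.4842, -0.2033, 0.2587]
ee_rot: [-3.141, 0.002, 0.003]
wrist_force: [0.8, -0.2, 0.7]
width: 0.0497
finger_force: 0.0
```

Run:
```python
from h import *
o=robot.get_obs(); c=cal('wrist'); im=robot.snapshot('wrist'); cv2.imwrite('pics/w1.png',im)
print(o['time'],o['tool_pos'],o['ee_rot'],o['width'],c['f'],c['cx'],c['cy'],c['T'].round(4).tolist())
```

```text
1.5 [ 0.48422537 -0.20331438  0.2586552 ] [-3.14144261e+00  1.88300499e-03  2.53531955e-03] 0.04967243183558432 371.64829954431775 319.7674498762 239.6898599144699 [[0.0012, -0.9708, -0.2397, 0.554], [-1.0, -0.0011, -0.0005, -0.2033], [0.0002, 0.2397, -0.9708, 0.4239], [0.0, 0.0, 0.0, 1.0]]
```

View pics/w1.png

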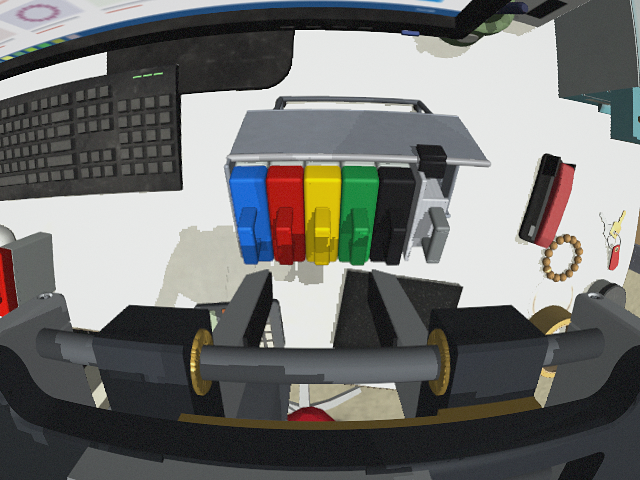

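The wrist view shows the row clearly: the yellow lid's far edge is at about (323,167) and its handle at about (322,235). The fingers are centred close to it.

Run:
```python
from h import *
im=cv2.imread('pics/w1.png'); o=robot.get_obs(); c=cal('wrist'); print(o['width'],o['tool_pos'])
h=cv2.cvtColor(im,cv2.COLOR_BGR2HSV)
X=[]
for n,lo,hi in [('blue',(100,120,60),(125,255,255)),('red',(0,150,60),(8,255,255)),('yel',(22,150,60),(35,255,255)),('grn',(50,100,50),(80,255,255))]:
    m=cv2.inRange(h,lo,hi); m[:150]=0; m[275:]=0; m[:,:225]=0; m[:,400:]=0
    q=max(cv2.findContours(m,cv2.RETR_EXTERNAL,cv2.CHAIN_APPROX_NONE)[0],key=cv2.contourArea); x,y,w,hh=cv2.boundingRect(q)
    r=y+6; cols=np.where(m[r])[0]; a=onz(c,cols.min(),r,.150,True); b=onz(c,cols.max()+1,r,.150,True)
    far=onz(c,(cols.min()+cols.max())/2,y,.1538,True); near=onz(c,x+w/2,y+hh,.1088,True)
    print(n,(x,y,w,hh),'y',((a+b)/2)[1].round(4),'w',(a-b)[1].round(4),'X0 far',(far[0]+.016).round(4),'near',(near[0]+.094).round(4))
```

```text
0.045801639490583856 [ 0.48368038 -0.2042091   0.2589327 ]
blue (229, 166, 45, 98) y -0.152 w 0.0267 X0 far 0.5583 near 0.5472
red (266, 166, 39, 99) y -0.1791 w 0.026 X0 far 0.5578 near 0.5464
yel (304, 166, 38, 99) y -0.2064 w 0.0272 X0 far 0.5576 near 0.5464
grn (338, 166, 41, 99) y -0.2338 w 0.0275 X0 far 0.5578 near 0.5463
```

>>> carry_out(increments=[[212,[0,1,0],0],[212,[0,0,35],0],[212,[0,0,34],0],[212,[0,0,0],0],[212,[0,0,0],0]])

```text
time: 2.05
tool_pos: [0.4833, -0.2061, 0.1907]
ee_rot: [-3.141, 0.001, -0.002]
wrist_force: [0.5, -0.1, 1.6]
width: 0.0158
finger_force: 0.0
```

Run:
```python
from h import *
o=robot.get_obs(); im=robot.snapshot('wrist'); cv2.imwrite('pics/w2f.png',im)
cv2.imwrite('pics/w2.png',cv2.resize(im[150:400,180:460],(784,600*700//600)[:2] if 0 else (672,600),interpolation=cv2.INTER_CUBIC))
print(o['time'],o['tool_pos'],o['ee_rot'],o['width'])
```

```text
2.05 [ 0.48325202 -0.20608716  0.19068306] [-3.14139596e+00  8.47915949e-04 -2.07852550e-03] 0.01583571358240132
```

View pics/w2.png

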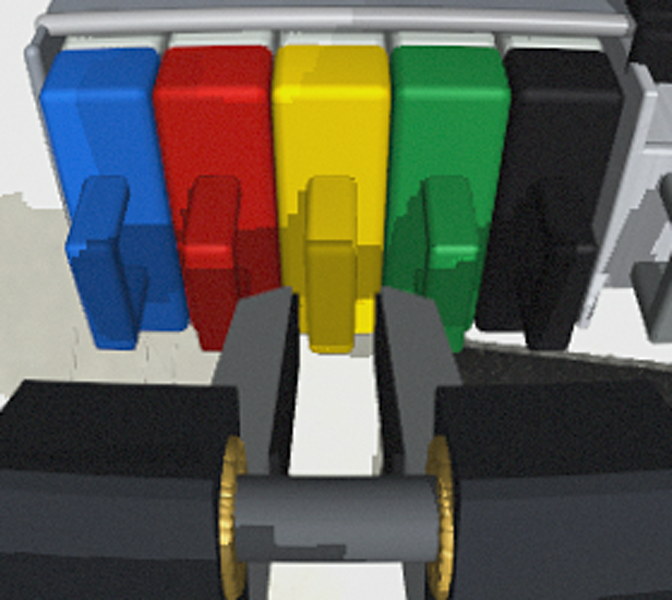

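The fingers straddle the yellow handle and sit about 1 mm too far right: the handle is at column 331 of the crop, the finger midpoint at 337. I'll correct that, descend and close.

>>> carry_out(increments=[[212,[0,-1,12],0],[212,[0,0,10],0],[212,[0,0,10],0],[212,[0,0,7],0],[212,[0,0,0],0]])

```text
time: 2.6
tool_pos: [0.4833, -0.2036, 0.1497]
ee_rot: [-3.14, 0.003, 0.0]
wrist_force: [-0.8, 0.4, -0.0]
width: 0.0159
finger_force: 0.0
```

>>> carry_out(increments=[[255,[0,0,0],0],[255,[0,0,0],0],[255,[0,0,0],0]])

```text
time: 2.9
tool_pos: [0.4842, -0.2041, 0.1516]
ee_rot: [3.141, -0.0, 0.0]
wrist_force: [-0.3, 0.3, -1.6]
width: 0.0115
finger_force: 30.0
```

>>> carry_out(increments=[[255,[0,4,0],0],[255,[0,4,0],0],[255,[0,4,0],0],[255,[0,4,0],0],[255,[0,4,0],0],[255,[0,4,0],0],[255,[0,4,0],0],[255,[0,4,0],0]])

```text
time: 3.7
tool_pos: [0.484, -0.2364, 0.1514]
ee_rot: [-3.141, 0.0, 0.0]
wrist_force: [-0.4, 4.0, -2.2]
width: 0.0118
finger_force: 30.0
```

>>> carry_out(increments=[[255,[0,1.5,0],0],[255,[0,0,0],0],[255,[0,0,0],0]])

```text
time: 4.0
tool_pos: [0.4841, -0.2381, 0.1514]
ee_rot: [3.14, -0.0, -0.0]
wrist_force: [0.5, 0.9, -1.4]
width: 0.0112
finger_force: 30.0
```

Run:
```python
from h import *
o=robot.get_obs(); a=robot.snapshot('wrist'); b=robot.snapshot('top')
im=np.zeros((600,672,3),np.uint8); im[:360]=cv2.resize(a[150:300,180:460],(672,360)); im[360:,:480]=cv2.resize(b[205:275,335:475],(480,240),interpolation=cv2.INTER_CUBIC)
cv2.imwrite('pics/w3.png',im); print(o['time'],o['tool_pos'],o['wrist_force'],o['width'])
```

```text
4.0 [ 0.48412456 -0.23813097  0.15144688] [ 0.46633539  0.93603836 -1.42205874] 0.011172143758228248
```

View pics/w3.png

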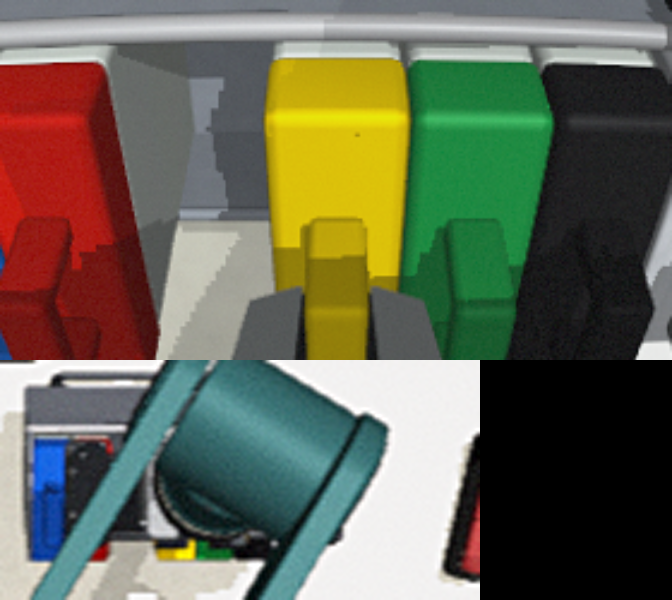

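Yellow, green and black have moved 34 mm, leaving a clear gap to the right of red. Now I'll release and go to the spare.

>>> carry_out(increments=[[210,[0,0,0],0],[210,[0,0,0],0],[210,[0,0,-20],0],[210,[0,0,-40],0],[150,[-8,-48,-10],0],[100,[-8,-48,0],0],[100,[-8,-48,0],0],[150,[-8,-48,0],0]])

```text
time: 4.9
tool_pos: [0.452, -0.0444, 0.2224]
ee_rot: [3.141, -0.003, -0.001]
wrist_force: [0.3, 0.4, -0.0]
width: 0.0384
finger_force: 0.0
```

>>> carry_out(increments=[[170,[-8,-48,0],0],[170,[-8,-48,0],0],[170,[-8,-48,0],0],[170,[-8,-48,0],0],[170,[-9,-48,0],0],[170,[0,-2,0],8.2],[170,[0,0,0],0],[170,[0,0,0],0]])

```text
time: 5.7
tool_pos: [0.4114, 0.1961, 0.2218]
ee_rot: [3.141, -0.001, -0.14]
wrist_force: [0.8, 0.2, 0.5]
width: 0.0314
finger_force: 0.0
```

Run:
```python
from h import *
o=robot.get_obs(); a=robot.snapshot('wrist'); cv2.imwrite('pics/w4f.png',a)
im=cv2.resize(a[130:400,180:460],(622,600),interpolation=cv2.INTER_CUBIC)
cv2.imwrite('pics/w4.png',im); print(o['time'],o['tool_pos'],o['ee_rot'],o['wrist_force'],o['width'])
```

```text
5.7 [0.41138453 0.19609673 0.22180598] [ 3.14130480e+00 -1.19172501e-03 -1.40429008e-01] [0.80636843 0.247963   0.48890556] 0.031410585225392446
```

View pics/w4.png

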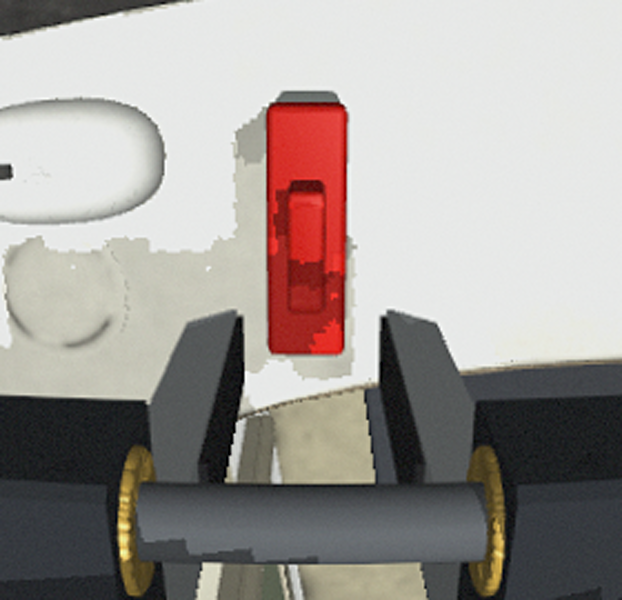

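The view shows the fingers square to the spare. Its handle is at crop column 307 against a finger midpoint of 311, so about 1 mm off. I'll correct, descend and grip.

>>> carry_out(increments=[[200,[3,-1.2,40],0],[200,[0,0,30],0],[200,[0,0,12],0],[200,[0,0,8],0],[255,[0,0,0],0],[255,[0,0,0],0],[255,[0,0,0],0]])

```text
time: 6.45
tool_pos: [0.4151, 0.1973, 0.1328]
ee_rot: [-3.141, -0.002, -0.143]
wrist_force: [-0.2, -0.7, -1.1]
width: 0.0118
finger_force: 30.0
```

>>> carry_out(increments=[[255,[0,0,1],0],[255,[0,0,0],0]])

```text
time: 6.65
tool_pos: [0.4152, 0.1976, 0.1322]
ee_rot: [-3.14, -0.003, -0.143]
wrist_force: [-0.6, 0.3, 4.9]
width: 0.0113
finger_force: 30.0
```

>>> carry_out(increments=[[255,[0,0,1],0],[255,[-4,0,-1.3],0],[255,[-4,0,-1.2],0],[255,[-4,0,-1.0],0]])

```text
time: 7.05
tool_pos: [0.4015, 0.1988, 0.1324]
ee_rot: [3.141, 0.001, -0.143]
wrist_force: [0.2, 0.3, -1.3]
width: 0.012
finger_force: 30.0
```

>>> carry_out(increments=[[255,[-4,0,-0.9],0],[255,[-4,0,-0.8],0],[255,[-4,0,-0.6],0]])

```text
time: 7.35
tool_pos: [0.3898, 0.2006, 0.1348]
ee_rot: [3.141, 0.001, -0.143]
wrist_force: [-0.4, -1.2, -1.8]
width: 0.0116
finger_force: 30.0
```

Run:
```python
from h import *
o=robot.get_obs(); s=robot.snapshot('scene'); t=robot.snapshot('top'); w=robot.snapshot('wrist')
im=np.zeros((520,760,3),np.uint8); im[:360,:380]=cv2.resize(s[225:315,160:255],(380,360),interpolation=cv2.INTER_CUBIC); im[:360,380:]=cv2.resize(t[245:335,170:265],(380,360),interpolation=cv2.INTER_CUBIC)
im[360:]=0; im[360:520,:360]=cv2.resize(w[160:320,140:500],(360,160))
cv2.imwrite('pics/t1.png',im); print(o['time'],o['tool_pos'],o['wrist_force'],o['wrist_torque'],o['width'])
```

```text
7.35 [0.38979129 0.2005589  0.13484978] [-0.39580097 -1.1655381  -1.78680614] [ 0.03550828  0.00427356 -0.0178626 ] 0.011561055817388964
```

View pics/t1.png

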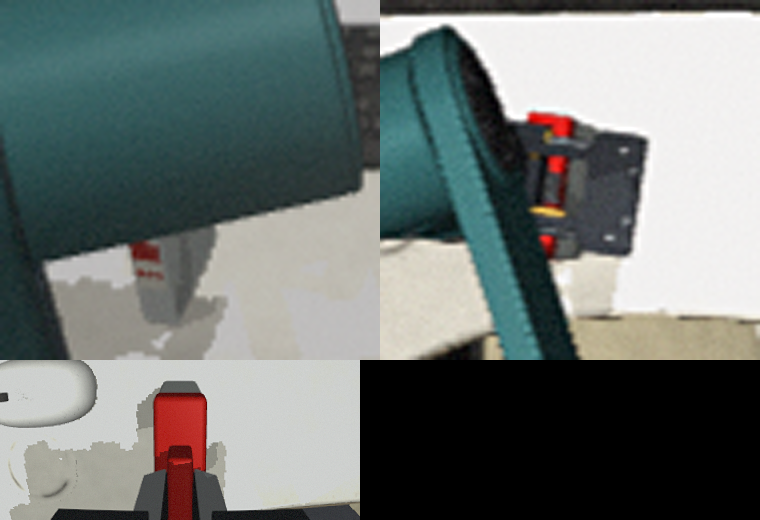

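The wrist view and the near-zero force show that the spare slid on the desk without tilting. Instead I'll tip it in the grip by bringing the rear of its underside down onto the rack's back edge, above the open slot. First I'll carry it over there.

>>> carry_out(increments=[[255,[0,0,-45],0],[255,[0,0,-45],0],[255,[0,0,-45],0],[255,[0,0,-50],0],[255,[0,0,0],-8.2],[255,[13.7,45.3,0],0],[255,[13.7,45.3,0],0],[255,[13.7,45.3,0],0]])

```text
time: 8.3
tool_pos: [0.4319, 0.0635, 0.3205]
ee_rot: [3.141, -0.001, 0.002]
wrist_force: [0.4, -0.2, -1.2]
width: 0.0115
finger_force: 30.0
```

>>> carry_out(increments=[[255,[13.7,45.3,0],0],[255,[13.7,45.3,0],0],[255,[13.7,45.3,0],0],[255,[13.7,45.3,0],0],[255,[13.7,45.3,0],0],[255,[13.7,45.3,0],0],[255,[0,0,0],0],[255,[0,0,0],0]])

```text
time: 9.1
tool_pos: [0.5138, -0.208, 0.3191]
ee_rot: [-3.14, 0.002, -0.002]
wrist_force: [-0.6, -0.0, -1.9]
width: 0.0114
finger_force: 30.0
```

Run:
```python
from h import *
o=robot.get_obs(); c=cal('wrist'); w=robot.snapshot('wrist'); s=robot.snapshot('scene')
im=np.zeros((600,800,3),np.uint8); im[:360]=cv2.resize(w[60:280,130:510],(800,463))[:360]; im[:,:]=0
im[:400,:]=cv2.resize(w[70:270,120:520],(800,400)); im[400:600,:400]=cv2.resize(s[215:275,300:420],(400,200),interpolation=cv2.INTER_CUBIC)
cv2.imwrite('pics/t2.png',im); print(o['time'],o['tool_pos'],o['ee_rot'],o['wrist_force'],o['width'])
```

```text
9.1 [ 0.51376586 -0.20800306  0.31905993] [-3.14006262e+00  2.06180485e-03 -1.96732465e-03] [-0.55110512 -0.03101746 -1.89502985] 0.011379929115812691
```

View pics/t2.png

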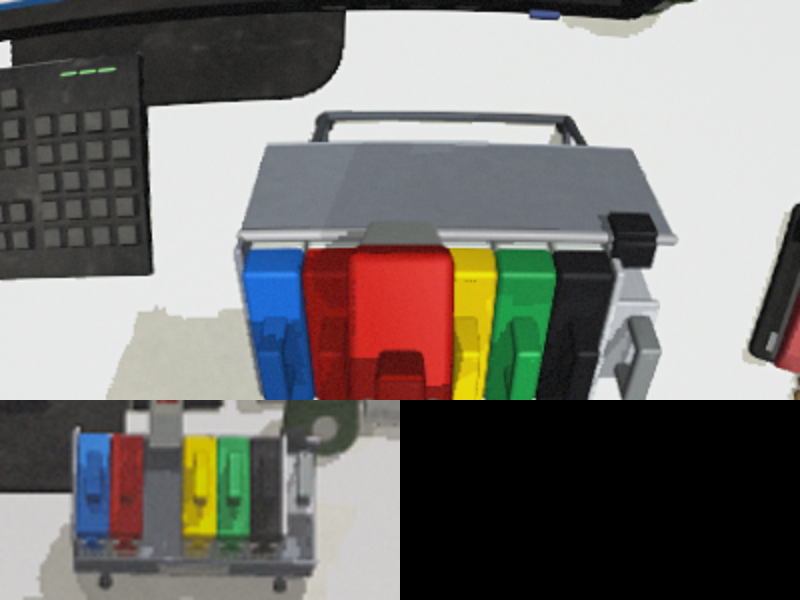

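The spare hangs above the gap between red and yellow, still upright. Its grey back face shows only a thin strip at about (400,235). I'll lower it gently onto the back edge.

>>> carry_out(increments=[[255,[0,1,20],0],[255,[0,0,20],0],[255,[0,0,3],0],[255,[0,0,0],0]])

```text
time: 9.6
tool_pos: [0.5135, -0.2067, 0.2774]
ee_rot: [-3.141, 0.0, 0.002]
wrist_force: [-0.0, 0.6, -1.6]
width: 0.0114
finger_force: 30.0
```

>>> carry_out(increments=[[255,[0,0,3],0],[255,[0,0,0],0]])

```text
time: 9.8
tool_pos: [0.5141, -0.2079, 0.2754]
ee_rot: [3.141, -0.002, 0.001]
wrist_force: [0.7, 0.5, -0.7]
width: 0.0114
finger_force: 30.0
```

>>> carry_out(increments=[[255,[0,0,3],0],[255,[0,0,0],0]])

```text
time: 10.0
tool_pos: [0.5138, -0.2081, 0.2713]
ee_rot: [3.141, -0.0, 0.0]
wrist_force: [-0.0, -1.0, -1.1]
width: 0.0119
finger_force: 30.0
```

>>> carry_out(increments=[[255,[0,0,2],0],[255,[0,0,0],0]])

```text
time: 10.2
tool_pos: [0.514, -0.2084, 0.2707]
ee_rot: [3.14, -0.002, -0.0]
wrist_force: [-1.3, -0.3, 2.8]
width: 0.0116
finger_force: 30.0
```

>>> carry_out(increments=[[255,[0,0,2],0],[255,[0,0,0],0]])

```text
time: 10.4
tool_pos: [0.5141, -0.2086, 0.2705]
ee_rot: [3.139, -0.004, -0.0]
wrist_force: [-2.4, -0.1, 9.5]
width: 0.0117
finger_force: 30.0
```

>>> carry_out(increments=[[255,[0,0,2],0],[255,[0,0,0],0]])

```text
time: 10.6
tool_pos: [0.5142, -0.2088, 0.2704]
ee_rot: [3.138, -0.006, -0.0]
wrist_force: [-3.5, 0.9, 12.3]
width: 0.0116
finger_force: 30.0
```

>>> carry_out(increments=[[255,[0,0,2],0],[255,[-4,0,2],0],[255,[-4,0,1.5],0],[255,[-4,0,1.5],0],[255,[0,0,0],0]])

```text
time: 11.1
tool_pos: [0.5019, -0.2094, 0.2654]
ee_rot: [3.135, -0.008, -0.001]
wrist_force: [-4.9, 0.8, 18.9]
width: 0.0112
finger_force: 30.0
```

```bash
cat >> h.py <<'E'
def tilt():
    """rows of spare back face above the lid in the wrist image, columns near centre"""
    o=robot.get_obs(); w=robot.snapshot('wrist'); h=cv2.cvtColor(w,cv2.COLOR_BGR2HSV)
    red=cv2.inRange(h,(0,120,50),(8,255,255))|cv2.inRange(h,(172,120,50),(180,255,255))
    r=np.where(red[:300,310:330].sum(1)>255*14)[0]
    print(o['time'],o['tool_pos'].round(4),o['wrist_force'].round(1),'lid far row',r.min(), 'grey',w[60:r.min()+3:3,320].mean(1).astype(int).tolist())
E
python3 -c "
from h import *
tilt()"
```

```text
11.1 [ 0.5019 -0.2094  0.2654] [-4.9  0.8 18.9] lid far row 188 grey [231, 230, 231, 231, 231, 231, 231, 231, 232, 232, 231, 231, 231, 232, 232, 231, 232, 232, 153, 98, 202, 231, 232, 194, 123, 127, 124, 127, 125, 126, 124, 123, 123, 118, 117, 121, 118, 121, 121, 121, 123, 122, 120, 46]
```

>>> carry_out(increments=[[255,[-5,0,2],0],[255,[-5,0,2],0],[255,[-5,0,2.5],0],[255,[0,0,0],0]])

```text
time: 11.55
tool_pos: [0.486, -0.2092, 0.2569]
ee_rot: [3.137, -0.004, -0.001]
wrist_force: [-7.9, 0.3, 14.0]
width: 0.0115
finger_force: 30.0
```

>>> carry_out(increments=[[255,[-5,0,2.5],0],[255,[-5,0,2.5],0],[255,[-5,0,3],0],[255,[0,0,0],0]])

```text
time: 11.95
tool_pos: [0.4707, -0.2088, 0.2467]
ee_rot: [3.139, -0.001, -0.001]
wrist_force: [-5.3, -0.5, 10.1]
width: 0.0113
finger_force: 30.0
```

```bash
python3 -c "
from h import *
tilt()"
```

```text
11.95 [ 0.4707 -0.2088  0.2467] [-5.3 -0.5 10.1] lid far row 179 grey [230, 231, 231, 231, 232, 232, 231, 234, 92, 70, 235, 234, 126, 126, 123, 127, 123, 125, 123, 124, 122, 116, 168, 170, 169, 172, 174, 170, 171, 169, 173, 172, 174, 172, 164, 164, 165, 163, 164, 196, 50]
```

```bash
cat >> h.py <<'E'
from scipy.optimize import least_squares
def meas(name=None):
    o=robot.get_obs(); w=robot.snapshot('wrist'); h=cv2.cvtColor(w,cv2.COLOR_BGR2HSV)
    if name: cv2.imwrite(name,w)
    red=cv2.inRange(h,(0,120,50),(8,255,255))|cv2.inRange(h,(172,120,50),(180,255,255))
    r=np.where(red[:300,310:330].sum(1)>255*14)[0].min()
    run=np.where(red[r+6,290:352])[0]+290
    g=w[:,318:323].astype(float).mean((1,2)); print('profile',g[r-75:r+2].astype(int).tolist())
    print('t',round(o['time'],2),o['tool_pos'].round(4),o['wrist_force'].round(1),'lid row',r,'cols',run.min(),run.max())
E
python3 -c "
from h import *
meas('pics/m1.png')"
```

```text
profile [125, 125, 124, 124, 124, 126, 126, 126, 125, 124, 124, 122, 121, 123, 123, 124, 123, 115, 115, 115, 158, 171, 168, 169, 169, 169, 170, 168, 169, 169, 168, 169, 170, 170, 169, 170, 170, 170, 171, 171, 170, 171, 171, 172, 171, 170, 171, 172, 171, 170, 171, 171, 171, 172, 171, 171, 172, 166, 163, 163, 163, 164, 164, 165, 164, 163, 164, 165, 164, 164, 164, 163, 166, 193, 171, 68, 52]
t 12.0 [ 0.4709 -0.2089  0.2468] [-5.3 -0.1  8.7] lid row 179 cols 290 347
```

>>> carry_out(increments=[[255,[-4.5,0,3.5],0],[255,[-4.5,0,4],0],[255,[-4.5,0,4],0],[255,[-4.5,0,4],0],[255,[0,0,0],0]])

```text
time: 12.55
tool_pos: [0.4525, -0.2086, 0.2297]
ee_rot: [3.14, 0.001, -0.001]
wrist_force: [-4.5, -0.2, 6.6]
width: 0.0117
finger_force: 30.0
```

```bash
python3 -c "
from h import *
meas('pics/m2.png')"
```

```text
profile [199, 199, 200, 200, 199, 199, 200, 199, 200, 200, 201, 201, 200, 201, 201, 200, 200, 202, 200, 200, 201, 200, 200, 200, 202, 201, 201, 201, 201, 200, 202, 201, 201, 202, 202, 200, 201, 201, 202, 202, 201, 200, 201, 201, 202, 202, 201, 202, 202, 204, 191, 193, 193, 191, 190, 190, 189, 189, 188, 189, 189, 189, 188, 189, 188, 189, 188, 188, 190, 190, 188, 197, 219, 228, 83, 64, 61]
t 12.55 [ 0.4525 -0.2086  0.2297] [-4.5 -0.2  6.6] lid row 177 cols 290 349
```

```bash
python3 -c "
from h import *
w=cv2.imread('pics/m2.png'); print(w[40:110,318:323].astype(float).mean((1,2)).astype(int).tolist())
for r in (105,120,140,160): 
  g=w[r,285:355].mean(1).astype(int); print(r,g.tolist())
cam=np.array([.4525+.0698,.2297+.1653])
T=np.array([.549,.138]); P=np.array([.4525,.2297]); q=T-P
for h in (129.4,132): 
  r=np.hypot(*q)*1e3; s=np.sqrt(r*r-h*h); print(np.degrees(np.arctan2(q[0],-q[1])-np.arctan2(s,h)),s)
for th in (26,28,30,32,34):
  t=np.radians(th); d=np.array([np.cos(t),np.sin(t)]);n=np.array([-np.sin(t),np.cos(t)])
  for b in (.0455,.048):
    for hh in (-.1294,-.132): 
      p=b*d+hh*n; print(th,b,hh,'bottom row',239.7+371.6*(np.arctan((.0698-p[0])/(.1653-p[1]))-.242))
"
```

```text
[230, 230, 230, 230, 230, 230, 231, 230, 230, 230, 231, 230, 231, 231, 230, 230, 231, 230, 231, 231, 231, 232, 240, 131, 93, 113, 91, 70, 78, 184, 212, 197, 163, 121, 123, 125, 124, 123, 123, 124, 124, 125, 124, 123, 125, 126, 125, 125, 123, 123, 123, 123, 122, 124, 122, 121, 117, 196, 201, 199, 200, 199, 199, 199, 200, 200, 199, 199, 200, 199]
105 [123, 124, 124, 126, 127, 126, 124, 125, 125, 126, 123, 125, 110, 84, 101, 140, 165, 180, 194, 200, 200, 199, 198, 200, 200, 199, 199, 197, 199, 199, 198, 201, 200, 199, 202, 200, 199, 201, 200, 200, 200, 200, 199, 201, 201, 201, 201, 199, 200, 201, 199, 200, 201, 193, 186, 179, 99, 112, 113, 114, 115, 117, 121, 122, 121, 123, 120, 124, 123, 123]
120 [201, 202, 200, 201, 194, 182, 179, 116, 87, 83, 82, 85, 78, 131, 156, 174, 187, 196, 201, 199, 200, 200, 202, 200, 201, 202, 202, 200, 200, 201, 201, 201, 201, 199, 201, 202, 200, 201, 200, 200, 200, 201, 200, 204, 201, 201, 201, 203, 202, 200, 201, 201, 202, 201, 196, 188, 189, 133, 120, 140, 155, 170, 180, 183, 181, 181, 181, 182, 183, 183]
140 [83, 84, 77, 52, 57, 53, 45, 37, 44, 73, 84, 1
[... 939 characters left out ...]
8284441278
28 0.0455 -0.132 bottom row 103.8668285398297
28 0.048 -0.1294 bottom row 101.8498567888767
28 0.048 -0.132 bottom row 100.54977916036466
30 0.0455 -0.1294 bottom row 100.00673129253971
30 0.0455 -0.132 bottom row 98.59136937354435
30 0.048 -0.1294 bottom row 96.64950032212528
30 0.048 -0.132 bottom row 95.2603480140314
32 0.0455 -0.1294 bottom row 94.85259322084508
32 0.0455 -0.132 bottom row 93.34620717574964
32 0.048 -0.1294 bottom row 91.48203615486483
32 0.048 -0.132 bottom row 90.00143004521985
34 0.0455 -0.1294 bottom row 89.73311984941196
34 0.0455 -0.132 bottom row 88.13325047899735
34 0.048 -0.1294 bottom row 86.34954377663769
34 0.048 -0.132 bottom row 84.77495699580808
```

By the edge rows, the tilt is about 30°. I'll unload, shift forward clear of the back panel, then insert along the rack's slanted axis.

>>> carry_out(increments=[[255,[-3.5,-1.5,-6],0],[255,[-9,0,0],0],[255,[-9,0,0],0],[255,[0,0,0],0],[255,[5,0,8.7],0],[255,[5,0,8.7],0],[255,[0,0,0],0]])

```text
time: 13.3
tool_pos: [0.4421, -0.206, 0.2142]
ee_rot: [-3.139, 0.004, 0.001]
wrist_force: [-0.2, 0.3, -2.0]
width: 0.0116
finger_force: 30.0
```

```bash
python3 -c "
from h import *
meas('pics/m3.png')
w=cv2.imread('pics/m3.png'); cv2.imwrite('pics/m3c.png',cv2.resize(w[60:280,160:480],(800,550)))"
```

```text
profile [198, 197, 197, 196, 196, 197, 198, 198, 197, 198, 197, 198, 197, 197, 197, 198, 197, 197, 197, 198, 197, 198, 198, 197, 198, 198, 197, 198, 198, 198, 198, 198, 199, 198, 199, 199, 198, 198, 199, 198, 198, 198, 199, 198, 199, 198, 199, 198, 199, 199, 200, 199, 199, 198, 197, 198, 198, 196, 188, 185, 187, 186, 186, 186, 187, 187, 186, 187, 186, 187, 186, 189, 209, 221, 133, 54, 64]
t 13.3 [ 0.4421 -0.206   0.2142] [-0.2  0.3 -2. ] lid row 177 cols 290 348
```

View pics/m3c.png

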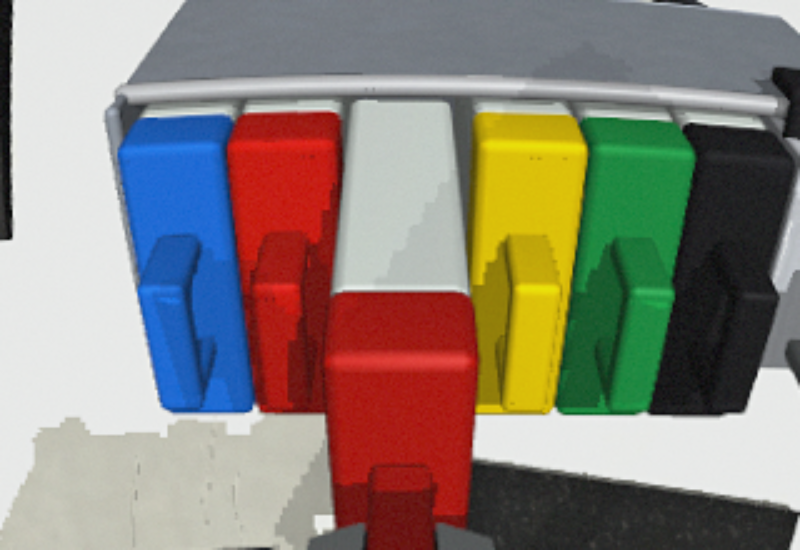

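The spare, tilted like the others, is centred in the gap, with its rear lower edge just in front of the rail (crop row 100). I'll continue down the axis.

>>> carry_out(increments=[[255,[4.5,0,7.8],0],[255,[4.5,0,7.8],0],[255,[4.5,0,7.8],0],[255,[2.5,0,4.3],0],[255,[0,0,0],0]])

```text
time: 13.85
tool_pos: [0.4582, -0.2063, 0.1879]
ee_rot: [-3.141, 0.002, 0.0]
wrist_force: [-0.5, -0.1, -1.6]
width: 0.0116
finger_force: 30.0
```

>>> carry_out(increments=[[255,[2,0,3.5],0],[255,[2,0,3.5],0],[255,[0,0,0],0]])

```text
time: 14.15
tool_pos: [0.4623, -0.2065, 0.1817]
ee_rot: [-3.141, 0.0, 0.0]
wrist_force: [-0.1, -0.1, -2.3]
width: 0.0119
finger_force: 30.0
```

>>> carry_out(increments=[[255,[2,0,3.5],0],[255,[2,0,3.5],0],[255,[0,0,0],0]])

```text
time: 14.45
tool_pos: [0.4662, -0.2064, 0.1744]
ee_rot: [-3.141, 0.001, 0.0]
wrist_force: [-0.2, 0.0, -1.3]
width: 0.0122
finger_force: 30.0
```

>>> carry_out(increments=[[255,[2,0,3.5],0],[255,[2,0,3.5],0],[255,[2,0,3.5],0],[255,[0,0,0],0]])

```text
time: 14.85
tool_pos: [0.4722, -0.2064, 0.1638]
ee_rot: [-3.141, 0.001, 0.0]
wrist_force: [-0.4, 0.1, -1.6]
width: 0.0116
finger_force: 30.0
```

>>> carry_out(increments=[[255,[2,0,3.5],0],[255,[2,0,3.5],0],[255,[0,0,0],0]])

```text
time: 15.15
tool_pos: [0.4762, -0.2064, 0.1569]
ee_rot: [-3.141, 0.001, 0.0]
wrist_force: [0.3, 0.3, -2.6]
width: 0.0115
finger_force: 30.0
```

>>> carry_out(increments=[[255,[1.5,0,2.6],0],[255,[0,0,0],0]])

```text
time: 15.35
tool_pos: [0.4778, -0.2065, 0.1547]
ee_rot: [-3.141, 0.0, 0.0]
wrist_force: [-0.5, -0.1, -1.9]
width: 0.0114
finger_force: 30.0
```

>>> carry_out(increments=[[255,[1.5,0,2.6],0],[255,[0,0,0],0]])

```text
time: 15.55
tool_pos: [0.4793, -0.2065, 0.1521]
ee_rot: [-3.141, 0.0, 0.0]
wrist_force: [0.3, 0.1, -0.6]
width: 0.0115
finger_force: 30.0
```

>>> carry_out(increments=[[255,[1,0,1.7],0],[255,[0,0,0],0]])

```text
time: 15.75
tool_pos: [0.4803, -0.2065, 0.1505]
ee_rot: [-3.141, 0.0, 0.0]
wrist_force: [-0.9, -0.1, -1.8]
width: 0.0118
finger_force: 30.0
```

>>> carry_out(increments=[[255,[1,0,1.7],0],[255,[0,0,0],0]])

```text
time: 15.95
tool_pos: [0.4813, -0.2065, 0.1488]
ee_rot: [-3.141, 0.0, 0.0]
wrist_force: [-0.3, 0.8, -1.2]
width: 0.0115
finger_force: 30.0
```

>>> carry_out(increments=[[255,[1,0,1.7],0],[255,[0,0,0],0]])

```text
time: 16.15
tool_pos: [0.4822, -0.2067, 0.1474]
ee_rot: [3.141, 0.0, 0.0]
wrist_force: [-0.6, -0.5, -1.1]
width: 0.0115
finger_force: 30.0
```

>>> carry_out(increments=[[255,[1,0,1.7],0],[255,[0,0,0],0]])

```text
time: 16.35
tool_pos: [0.4833, -0.207, 0.1473]
ee_rot: [3.14, -0.001, 0.0]
wrist_force: [-2.1, -0.0, 5.0]
width: 0.0117
finger_force: 30.0
```

```bash
python3 -c "
from h import *
meas('pics/m4.png')"
```

```text
profile [124, 125, 124, 125, 123, 124, 125, 125, 125, 125, 126, 125, 127, 125, 124, 124, 125, 124, 124, 123, 123, 123, 124, 123, 123, 124, 124, 124, 121, 122, 122, 122, 122, 122, 123, 122, 122, 123, 123, 123, 124, 124, 125, 123, 123, 123, 119, 120, 119, 120, 119, 110, 141, 158, 165, 177, 197, 204, 182, 167, 156, 140, 118, 106, 117, 128, 160, 187, 186, 185, 186, 185, 192, 218, 232, 32, 61]
t 16.35 [ 0.4833 -0.207   0.1473] [-2.1 -0.   5. ] lid row 177 cols 291 348
```

The underside meets the floor gently, with 5 N on the wrist. Releasing and lifting off.

>>> carry_out(increments=[[212,[0,0,0],0],[212,[0,0,0],0],[212,[0,0,0],0],[212,[0,0,-15],0],[212,[0,0,-30],0],[230,[0,0,-30],0],[255,[0,0,0],0]])

```text
time: 17.1
tool_pos: [0.4857, -0.2078, 0.2271]
ee_rot: [3.136, -0.01, 0.0]
wrist_force: [0.5, -0.2, 0.5]
width: 0.0049
finger_force: 0.0
```

```bash
python3 -c "
from h import *
meas('pics/m5.png')
o=robot.get_obs();c=cal('wrist');w=cv2.imread('pics/m5.png');h=cv2.cvtColor(w,cv2.COLOR_BGR2HSV)
m=cv2.inRange(h,(0,120,50),(8,255,255))|cv2.inRange(h,(172,120,50),(180,255,255)); y=cv2.inRange(h,(22,150,60),(35,255,255)); b=cv2.inRange(h,(100,120,60),(125,255,255)); g=cv2.inRange(h,(50,100,50),(80,255,255))
for n,k in (('r',m),('y',y),('b',b),('g',g)):
  k[:130]=0;k[290:]=0
  q=max(cv2.findContours(k,cv2.RETR_EXTERNAL,cv2.CHAIN_APPROX_NONE)[0],key=cv2.contourArea);print(n,cv2.boundingRect(q))
  x0,y0,ww,hh=cv2.boundingRect(q)
  for r in (y0+2,y0+8,y0+15):
    cc=np.where(k[r])[0]; sp=np.split(cc,np.where(np.diff(cc)>1)[0]+1); print(r,[(s[0],s[-1]) for s in sp if len(s)>5])
for x in (270,285,300,310,320,330,345,360,380): 
  cr=np.where((m|y|b|g)[130:290,x])[0]; print(x,cr.min()+130 if len(cr) else None)
"
```

```text
profile [104, 100, 109, 88, 71, 128, 211, 234, 232, 232, 231, 233, 220, 182, 148, 126, 124, 125, 125, 126, 123, 124, 123, 124, 125, 126, 125, 124, 124, 125, 125, 126, 124, 125, 124, 123, 124, 122, 122, 123, 122, 123, 123, 124, 124, 122, 122, 121, 121, 122, 122, 122, 124, 123, 123, 124, 124, 123, 124, 124, 122, 133, 165, 186, 212, 220, 202, 176, 148, 111, 116, 170, 198, 221, 210, 55, 60]
t 17.1 [ 0.4857 -0.2078  0.2271] [ 0.5 -0.2  0.5] lid row 171 cols 290 338
r (252, 171, 46, 111)
173 [(np.int64(256), np.int64(293)), (np.int64(299), np.int64(337)), (np.int64(569), np.int64(584))]
179 [(np.int64(254), np.int64(293)), (np.int64(299), np.int64(338)), (np.int64(567), np.int64(584))]
186 [(np.int64(252), np.int64(294)), (np.int64(298), np.int64(339)), (np.int64(564), np.int64(582))]
y (339, 171, 48, 111)
173 [(np.int64(344), np.int64(381))]
179 [(np.int64(343), np.int64(383))]
186 [(np.int64(343), np.int64(385))]
b (211, 172, 52, 109)
174 [(np.int64(216), np.int64(253))]
180 [(np.int64(214), np.int64(252))]
187 [(np.int64(212), np.int64(250))]
g (374, 172, 52, 109)
174 [(np.int64(384), np.int64(420))]
180 [(np.int64(385), np.int64(423))]
187 [(np.int64(386), np.int64(425))]
270 171
285 171
300 172
310 171
320 171
330 171
345 172
360 171
380 173
```

The spare's lid edge row (171) matches its neighbours, so it is home and square. About 3 mm is left on each side. Now I'll push the follower from its right side with closed fingers.

>>> carry_out(increments=[[255,[0,42,0],0],[255,[0,42,0],0],[255,[0,42,0],0],[255,[0,40,0],0],[255,[0,0,35],0],[255,[0,0,35],0],[255,[0,0,0],0]])

```text
time: 17.85
tool_pos: [0.4799, -0.3701, 0.1427]
ee_rot: [-3.131, 0.011, -0.001]
wrist_force: [0.3, 0.9, -1.5]
width: 0.0007
finger_force: 0.0
```

>>> carry_out(increments=[[255,[0,-8,4],0],[255,[0,-8,0],0],[255,[0,-8,0],0],[255,[0,0,0],0]])

```text
time: 18.25
tool_pos: [0.4843, -0.3476, 0.149]
ee_rot: [3.139, -0.003, 0.002]
wrist_force: [0.1, 0.2, 0.4]
width: 0.0007
finger_force: 0.0
```

>>> carry_out(increments=[[255,[0,-2,0],0],[255,[0,-2,0],0],[255,[0,0,0],0]])

```text
time: 18.55
tool_pos: [0.4834, -0.3445, 0.147]
ee_rot: [3.141, -0.0, 0.0]
wrist_force: [0.1, -0.5, -0.4]
width: 0.0003
finger_force: 0.0
```

>>> carry_out(increments=[[255,[0,-2,0],0],[255,[0,-2,0],0],[255,[0,0,0],0]])

```text
time: 18.85
tool_pos: [0.4833, -0.3414, 0.1467]
ee_rot: [3.14, -0.0, -0.0]
wrist_force: [0.3, -3.2, -0.5]
width: 0.0005
finger_force: 1.5
```

>>> carry_out(increments=[[255,[0,-1,0],0],[255,[0,-1,0],0],[255,[0,0,0],0]])

```text
time: 19.15
tool_pos: [0.4833, -0.3389, 0.1467]
ee_rot: [3.141, -0.0, -0.0]
wrist_force: [-0.3, -3.7, -0.4]
width: 0.0001
finger_force: 1.8
```

>>> carry_out(increments=[[255,[0,-1,0],0],[255,[0,-1,0],0],[255,[0,0,0],0]])

```text
time: 19.45
tool_pos: [0.4833, -0.3365, 0.1467]
ee_rot: [3.142, 0.0, 0.0]
wrist_force: [0.2, -4.0, -1.1]
width: 0.0006
finger_force: 1.7
```

Contact came at about y = -0.341, as expected. About 1–2 mm more should close the row.

>>> carry_out(increments=[[255,[0,-1,0],0],[255,[0,0,0],0]])

```text
time: 19.65
tool_pos: [0.4833, -0.336, 0.1467]
ee_rot: [3.14, -0.0, 0.0]
wrist_force: [0.9, -5.0, -1.0]
width: 0.0008
finger_force: 2.5
```

>>> carry_out(increments=[[255,[0,-1,0],0],[255,[0,0,0],0]])

```text
time: 19.85
tool_pos: [0.4833, -0.336, 0.1467]
ee_rot: [3.138, -0.0, -0.001]
wrist_force: [1.0, -8.0, -3.6]
width: 0.0006
finger_force: 3.6
```

>>> carry_out(increments=[[255,[0,-1,0],0],[255,[0,0,0],0]])

```text
time: 20.05
tool_pos: [0.4833, -0.336, 0.1467]
ee_rot: [3.137, -0.001, -0.001]
wrist_force: [0.0, -9.1, -2.5]
width: 0.0002
finger_force: 4.7
```

The row is tight: the plate has stopped and the force is rising. I'll back off, rise and check.

>>> carry_out(increments=[[255,[0,5,0],0],[255,[0,20,0],0],[255,[0,0,-40],0],[255,[0,0,-40],0],[255,[0,-40,0],0],[255,[0,-40,0],0],[255,[0,-40,0],0],[255,[0,0,0],0]])

```text
time: 20.85
tool_pos: [0.4834, -0.2331, 0.2274]
ee_rot: [-3.137, -0.0, 0.006]
wrist_force: [-0.9, -0.3, 1.0]
width: 0.0004
finger_force: 0.0
```

```bash
python3 -c "
from h import *
o=robot.get_obs();print(o['time'],o['tool_pos'],o['wrist_force']);w=robot.snapshot('wrist');cv2.imwrite('pics/m6.png',w);h=cv2.cvtColor(w,cv2.COLOR_BGR2HSV)
m=cv2.inRange(h,(0,120,50),(8,255,255))|cv2.inRange(h,(172,120,50),(180,255,255)); y=cv2.inRange(h,(22,150,60),(35,255,255)); b=cv2.inRange(h,(100,120,60),(125,255,255)); g=cv2.inRange(h,(50,100,50),(80,255,255)); k=cv2.inRange(h,(0,0,0),(180,255,50))
for n,q in (('b',b),('r',m),('y',y),('g',g),('k',k)):
  for r in (174,180,186):
    cc=np.where(q[r])[0]; sp=np.split(cc,np.where(np.diff(cc)>1)[0]+1); print(n,r,[(int(s[0]),int(s[-1])) for s in sp if len(s)>8])
a=m|y|b|g
print([ (x,int(np.where(a[140:290,x])[0].min()+140)) for x in range(150,420,9) if a[140:290,x].any()])
"
```

```text
20.85 [ 0.48335359 -0.23309762  0.22743878] [-0.87050123 -0.3400323   1.02683997]
b 174 [(182, 218)]
b 180 [(179, 215)]
b 186 [(178, 215)]
r 174 [(219, 297), (553, 571)]
r 180 [(217, 297), (551, 570)]
r 186 [(216, 297), (549, 569)]
y 174 [(299, 339)]
y 180 [(299, 340)]
y 186 [(298, 340)]
g 174 [(340, 380)]
g 180 [(341, 381)]
g 186 [(341, 382)]
k 174 [(132, 143), (381, 419), (428, 449), (533, 550)]
k 180 [(54, 62), (382, 420), (434, 447), (531, 545)]
k 186 [(382, 402), (529, 544)]
[(186, 169), (195, 168), (204, 168), (213, 168), (222, 168), (231, 167), (240, 167), (249, 167), (258, 169), (267, 166), (276, 167), (285, 167), (294, 167), (303, 167), (312, 167), (321, 167), (330, 167), (339, 170), (348, 167), (357, 167), (366, 167), (375, 168)]
```

The lids are edge to edge and level, and the arm is clear. Handing in.

```bash
python3 -c "
from bench import robot
print(robot.close_job())"
```

```text
the job is handed in; nothing more can be done
None
```

The spare now stands in the rack directly to the right of the red case, fully home with its spine to the front, all six cases are tight and level, and the job is handed in (no verdict was shown).

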